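Fit the pivot pin of the jigger arm

TASK

The profile arm of the bench jigger is already laid back in its yoke with the holes in line. Take the square-headed steel pivot pin from the wooden rest and thread it, from either side, through the first bushing, the arm's eye and the second bushing until its square head is up against the yoke, then finish still gripping the pin by its head, holding it there so that I can fit the clip through its tip. Leave the other things on the bench alone.

Things in the scene. Friction and masses are not known exactly. Their poses are not given: they have to be found in the camera images.
- pin_head (a point): Centre of the square head of the loose steel pivot pin (240 g, 180 mm long), on the pin's axis. The head, 14 x 14 mm and 60 mm long, is the part to grip; the rest is a round shaft. x axis along the pin from head to tip. Starts level, axis 55 mm above the bench, flats upright, shaft in the rest's notches, head jutting out free, to the robot's right within 25 degrees.
- pin_tip (a point): The pin's tip: middle of its small end face, on the pin's axis, 150 mm from the head's centre; x axis points out of the tip. The shaft is 14 mm in diameter and 120 mm long from the head's shoulder; its last 8 mm taper to 8 mm. A dark clip hole runs across it 12 mm from the tip. It leaves the rest straight up.
- yoke (a point): Yoke of the bench jigger (fixed, green pedestal): the point on the level pivot axis midway between the bushings, 190 mm above the bench. y axis = pivot axis; x axis along the steel profile arm to the wheel, away from the robot; z up. Between the bushings sits the arm's eye, from -22 to +22 mm along y, bore 18 mm. Head against one bushing, the tip stands 30 mm out of the other.
- bush_a (a point): Centre of the brass-lined bushing on the yoke's +y side (the robot's left), on the pivot axis, 35 mm from the yoke point. It is a barrel 20 mm long and 48 mm in diameter (bore 16.5 mm) on an upright cheek; its outer face is 45 mm from the yoke point, with free space beyond. The arm reaches 580 mm out from the yoke point, 25 mm above the axis at most; below it the wheel, 300 mm wide, starts 180 mm out.
- bush_b (a point): Centre of the same kind of bushing on the yoke's -y side (the robot's right), on the pivot axis, 35 mm from the yoke point; its outer face is 45 mm from it. The arm's tail and a 60 mm counterweight reach 120 mm from the yoke point to the yoke's -x, in line with the arm; they top out 30 mm above the axis.
- rest: Wooden rest that carries the pin (fixed): 100 mm along the pin, 80 mm wide, 62 mm high, two notched uprights 12 mm thick, notches 20 mm wide and 14 mm deep. Origin at the centre of its underside, on the bench; x axis along the pin towards its tip. It stands right or left of the yoke.
- bowl_mid (a point): Bystander, leave alone: a blue glazed bowl, 120 mm across and 55 mm high. This point is its centre, half-way up.
- jar_mid (a point): Bystander, leave alone: a brown lidded jar, 64 mm in diameter and 85 mm high. This point is its centre, half-way up.
- rib_mid (a point): Bystander, leave alone: a flat dark wooden potter's rib, 80 x 45 x 8 mm, lying on the bench. This point is its centre.
There are look-alikes about, which are no part of the job. Of the things shaped like the part that bears pin_head, the bare steel one is meant.

How it is judged:
By the outcome, as a careful person would: the job done as asked, in the order asked, and still so for the second after the job is handed in, while the arm keeps its last pose, push and grip.
It also fails if it takes over 51 s, if anything falls off the work surface, if the arm or the gripper's body presses on something with over 40 N, if the wrist force passes 120 N, or if a joint passes its speed limit or range.

ROBOT

A 6-joint arm with a two-finger parallel gripper is mounted at the origin on the work surface. World frame = base frame: x ahead of the robot, y to its left, z up, the work surface at z = 0. Lengths are in mm, angles in degrees, forces in N, time in s.
With the tool pointing down it reaches from about 200 to 875 mm from the base axis. Payload 3.4 kg.
Tool frame: the origin (TCP) lies between the finger pads; the fingertips stand 22 mm ahead of it and the grasp point (between the pads) lies 3 mm ahead of it (ctrl.tcp_to_tips is the distance from the TCP to the fingertips, in mm); z points along the fingers, y is the direction in which the jaws open and shut (so a half turn about z gives the same grasp; the last joint's range is limited). The gripper opens to 94 mm and grips with 3 to 60 N. Pads are 16 mm wide; open, the fingers measure 119 mm over their backs; the gripper's body (75 mm by 177 mm) begins 78 mm behind the grasp point.
Start: joints at [65.718, 15.808, 86.224, -0, 77.962, -6.933], TCP at [171.478, 548.87, 227.493] pointing down, gripper open.
Joint ranges: [-165.64, 165.64], [-43.16, 119.46], [12.63, 154.43], [-67.54, 247.53], [6.08, 155.33], [-154.97, 154.97]. Speed limits (degrees/s): [147.25, 147.25, 180, 180, 180, 180].

INTERFACE

Orientations are given as [roll, pitch, yaw] about the fixed x, y, z axes, in that order (R = Rz(yaw) Ry(pitch) Rx(roll)).
In Python, from workcell import ctrl, viewer gives the robot as it stands.
- The arm moves only by the tool carry_out, never from a script. Its argument "moves" is a list of rows, each a list of 7 numbers: the closure, from 0 (fully open) to 1 (shut), then the shift along the tool's x, y, z in mm, then the turn, a rotation vector about the tool's x, y, z in degrees. A call has 1 to 10 rows; each row shifts and turns the commanded pose from where the row before left it, along the tool's axes as they then stand; what a row does not reach is not made up. A row lasts 1/10 s, in which the tool goes at most 50 mm and 8.59 degrees, less where a joint would pass 70% of its speed; a pose out of reach is approached as far as the arm can. A call with a gripper value outside its range is refused whole. The fingers move at their own pace and stop on an object; "grip_force" is the grip in N (left out, the last holds). Time passes only in rows, so rows that do not move let the fingers close. It gives the time, the measured TCP pose, the force and the opening at its end, in the units of the state.
- ctrl.state(): the state, without advancing time (a new reading comes with each control period).
- viewer.snapshot(name): name is "side" or "top" or "wrist"; returns (picture, depth): 420x560x3 uint8, blue, green, red; 420x560 float32, mm along the optical axis (not along the pixel's ray), 0 where there is no reading.
- viewer.camera_params(name): a dict with "K" (3x3 intrinsics, pixels), "dist_coeffs" ([k1, k2, p1, p2, k3] as OpenCV has them; the pictures are not rectified), "eye" and "orientation" of the camera in the world; the wrist camera has in their place "hand_eye" (4x4, takes a point from camera to tool coordinates, whose origin is the TCP and whose axes are the flange's). Camera axes: x right, y down, z forward; pixel columns grow to the right and rows downward; lengths in mm; the calibration is good to about 2 mm. A picture is of the moment at which its call begins: read the wrist's pose just before it. camera_params takes no time and is no camera call.
- ctrl.close_job(): hands the job in, once; it reports no verdict.
The state is a dict: "time_s": time; "joints": joint angles; "qvel": joint speeds; "tau": joint torques, N m; "ee_pos": TCP position; "orientation": TCP orientation; "force": force on the tool from outside, world axes, zero at the start; "moment": the same for the moment, N m; "finger_gap": finger opening in mm.
Only numpy, scipy, OpenCV 4.12 (cv2) and the standard library are available. Lean on these libraries where they do the work, as an engineer would, in place of code of your own. Each camera call takes 0.05 s, during which the arm holds its last target. There are 200 camera calls.

## Working session

There is one attempt and no reset: what is moved stays moved. The work goes in short steps, Python scripts to look and compute and a tool call to move; the robot and the scene stay as the last step left them, time stands still between calls to the robot, and variables do not carry over. Pictures are saved under pics/ and viewed, about 8 in all and at most 12, crops included, and the job is handed in when it is done.

Besides the shell and the picture viewer there is one more tool, called as name([rows], argument=value, ...), one row to a line, values as JSON. carry_out: Moves the arm, as the interface text tells. Its arguments: {"type":"object","properties":{"moves":{"type":"array"},"grip_force":{"type":"number"}},"required":["moves"]}

```bash
mkdir -p pics; ls
cat > h.py <<'E'
import numpy as np, cv2
from scipy.spatial.transform import Rotation as R
from workcell import ctrl, viewer
def snap(n,save=None):
    s=ctrl.state(); p,d=viewer.snapshot(n)
    if save: cv2.imwrite('pics/'+save+'.png',p); np.savez('pics/'+save+'.npz',p=p,d=d,pos=s['ee_pos'],ori=s['orientation'])
    return p,d,s
E
python3 - <<'E'
from h import *
for n in ('side','top','wrist'):
    print(n,viewer.camera_params(n))
for n in ('side','top'): snap(n,n+'0')
print(ctrl.state())
E
```

```text
pics
side {'K': array([[422.59653197,   0.        , 279.66446492],
       [  0.        , 422.59653197, 204.8704536 ],
       [  0.        ,   0.        ,   1.        ]]), 'dist_coeffs': array([-0.12467836,  0.        ,  0.        ,  0.        ,  0.        ]), 'eye': array([  30.83152901, -641.19583032,  983.66701898]), 'orientation': array([-138.66143047,    0.82275233,  -40.78249884])}
top {'K': array([[449.84362137,   0.        , 277.2333853 ],
       [  0.        , 449.84362137, 208.23564715],
       [  0.        ,   0.        ,   1.        ]]), 'dist_coeffs': array([0.04454571, 0.        , 0.        , 0.        , 0.        ]), 'eye': array([ 262.38810346,  -65.51593067, 1551.35440919]), 'orientation': array([-1.70226407e+02, -6.78101031e-03, -9.04450800e+01])}
wrist {'K': array([[328.76344954,   0.        , 281.46083301],
       [  0.        , 328.76344954, 206.98717447],
       [  0.        ,   0.        ,   1.        ]]), 'dist_coeffs': array([-0.02470404,  0.        ,  0.        ,  0.        ,  0.        ]), 'hand_eye': array([[-2.52327650e-04, -9.60854380e-01, -2.77053781e-01
[... 239 characters left out ...]
  0.00000000e+00,
         1.00000000e+00]])}
{'time_s': 0.1, 'joints': array([ 6.57182486e+01,  1.58434450e+01,  8.62843016e+01, -1.55200930e-03,
        7.79605222e+01, -6.93099536e+00]), 'qvel': array([ 0.00523312, -0.1295927 , -0.23148592, -0.02734301, -0.05366471,
       -0.04307667]), 'tau': array([ 4.02359292e-04, -4.05456841e+01, -2.37780279e+01,  7.01208645e-02,
        2.99336691e-02, -4.64455866e-05]), 'ee_pos': array([171.29374643, 548.4367033 , 226.72219574]), 'orientation': array([-1.79912193e+02, -9.14544516e-03,  1.62649562e+02]), 'force': array([ 0.31952895,  0.06937649, -0.00513733]), 'moment': array([ 0.01168284, -0.00620538, -0.0396308 ]), 'finger_gap': 93.83434521671387}
```

View pics/side0.png

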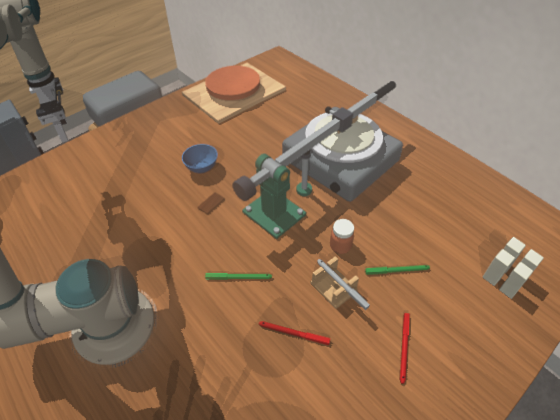

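View pics/top0.png

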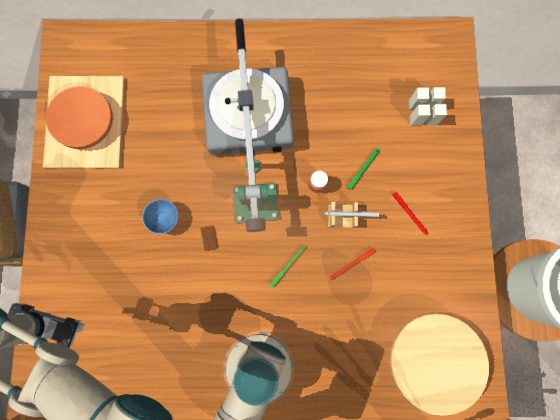

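Top view: pin at about (326..380, 215), with its head to the right and jar at (319,180). The yoke is at (254,200), with the arm running up to (240,20). The pin's tip already points at the yoke's right side. I'll measure with depth.

```bash
cat >> h.py <<'E'
def camT(n,s=None,cp=None):
    c=viewer.camera_params(n); K=c['K'];D=c['dist_coeffs']
    if n=='wrist':
        T=np.eye(4);T[:3,:3]=R.from_euler('xyz',s['orientation'],degrees=True).as_matrix();T[:3,3]=s['ee_pos'];T=T@c['hand_eye']
    else:
        T=np.eye(4);T[:3,:3]=R.from_euler('xyz',c['orientation'],degrees=True).as_matrix();T[:3,3]=c['eye']
    return K,D,T
def rays(n,uv,s=None):
    K,D,T=camT(n,s); x=cv2.undistortPoints(np.float64(uv).reshape(-1,1,2),K,D).reshape(-1,2)
    return T[:3,3],np.c_[x,np.ones(len(x))]@T[:3,:3].T     # dir per unit optical depth
def cloud(n,d,s=None):
    v,u=np.mgrid[0:d.shape[0],0:d.shape[1]]; o,r=rays(n,np.c_[u.ravel(),v.ravel()],s)
    P=o+r*d.reshape(-1,1); P[d.ravel()<=0]=np.nan; return P.reshape(*d.shape,3)
def onz(n,uv,z,s=None):
    o,r=rays(n,uv,s); return o+r*((z-o[2])/r[:,2])[:,None]
def proj(n,P,s=None):
    K,D,T=camT(n,s); Q=(np.atleast_2d(P)-T[:3,3])@T[:3,:3]; return cv2.projectPoints(Q,np.zeros(3),np.zeros(3),K,D)[0].reshape(-1,2)
E
python3 - <<'E'
from h import *
np.set_printoptions(precision=1,suppress=True)
for n in('top','side'):
    z=np.load(f'pics/{n}0.npz');p,d=z['p'],z['d'];C=cloud(n,d);Z=C[...,2]
    print(n,'table',np.nanmedian(Z[300:320,180:200]) if n=='top' else np.nanmedian(Z[320:340,200:240]))
    X,Y=C[...,0],C[...,1]
    hsv=cv2.cvtColor(p,cv2.COLOR_BGR2HSV)
    m=(hsv[...,1]<70)&(Z>40)&(Z<75)&(Y<-100)&(Y>-420)&(X>250)&(X<560)
    k,L,st,ce=cv2.connectedComponentsWithStats(m.astype(np.uint8))
    for i in range(1,k):
        if st[i,4]>40:
            P=C[L==i];c=np.median(P,0);ax=np.linalg.svd(P-P.mean(0),full_matrices=False)[2][0]
            ax*=np.sign(ax[1]); t=(P-P.mean(0))@ax
            print(st[i],P.mean(0),ax,t.min(),t.max(),np.nanmax(P[:,2]))
    # yoke arm points
    m=(Z>185)&(Z<235)&(X>380)&(X<1000)&(abs(Y)<200)&(hsv[...,1]<90)
    k,L,st,ce=cv2.connectedComponentsWithStats(m.astype(np.uint8))
    for i in range(1,k):
        if st[i,4]>100:
            P=C[L==i];ax=np.linalg.svd(P-P.mean(0),full_matrices=False)[2][0]
            print('arm',st[i],P.mean(0),ax,np.degrees(np.arctan2(ax[1],ax[0])))
    m=(hsv[...,0]>40)&(hsv[...,0]<95)&(hsv[...,1]>50)&(Z>150)&(X>300)&(abs(Y)<150)
    P=C[m];print('green',len(P),P.mean(0),P.min(0),P.max(0))
E
```

```text
top table -0.31705681001608355
[325 211  54   6 224] [ 498.6 -319.4   60.4] [ 0.  1. -0.] -86.02325973089349 91.5834590447051 69.31446186378116
arm [ 225   53   43  178 1714] [683.2  21.3 206.6] [-1.  -0.1  0. ] -175.38911859274089
green 189 [549.2   2.8 206.9] [526.1 -36.8 152.8] [1072.4   52.1  218.7]
side table -0.38088565965153975
[317 259  53  51 413] [ 498.3 -325.6   59.3] [ 0.  1. -0.] -80.30259796066211 100.83343018226908 66.2356994026602
arm [ 233   95  141  103 2198] [653.   12.7 203.8] [-1.  -0.1  0. ] -174.75028867087534
green 158 [541.   -6.3 207.1] [525.6 -37.3 153.8] [563.9  49.5 218. ]
```

Run:
```python
import cv2,numpy as np
a=cv2.imread('pics/top0.png')[165:265,205:405];b=cv2.imread('pics/side0.png')[140:240,210:410-0]
cv2.imwrite('pics/c1.png',np.vstack([cv2.resize(a,None,fx=3,fy=3),cv2.resize(b,None,fx=3,fy=3)]))
```

```text
(no output)
```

View pics/c1.png

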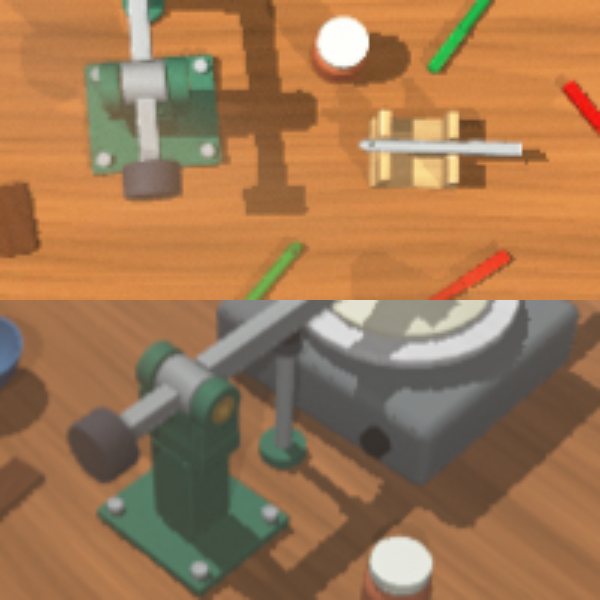

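carry_out([
  [0, 0, 0, -12, 0, 0, 7.27],
  [0, 0, 0, -12, 0, 0, 7.27],
  [0, 0, 0, -12, 0, 0, 7.27],
  [0, 0, 0, -12, 0, 0, 7.27],
  [0, 0, 0, -12, 0, 0, 7.27],
  [0, 0, 0, -12, 0, 0, 7.27],
  [0, 0, 0, -12, 0, 0, 7.27],
  [0, 0, 0, -12, 0, 0, 7.27],
  [0, 0, 0, -12, 0, 0, 7.27],
  [0, 0, 0, -12, 0, 0, 7.27],
])

```text
time_s: 1.1
ee_pos: [171.3, 548.6, 347.4]
orientation: [-180.0, 0.1, 89.7]
force: [0.5, -0.4, 0.6]
finger_gap: 94.2
```

carry_out([
  [0, -35, 23, 0, 0, 0, 0],
  [0, -38, 25, 0, 0, 0, 0],
  [0, -38, 25, 0, 0, 0, 0],
  [0, -38, 25, 0, 0, 0, 0],
  [0, -38, 25, 0, 0, 0, 0],
  [0, -38, 25, 0, 0, 0, 0],
  [0, -38, 25, 0, 0, 0, 0],
  [0, -38, 25, 0, 0, 0, 0],
  [0, -38, 25, 0, 0, 0, 0],
  [0, -38, 25, 0, 0, 0, 0],
])

```text
time_s: 2.1
ee_pos: [419.5, 169.9, 347.3]
orientation: [-180.0, -0.0, 89.9]
force: [0.4, 1.2, 0.3]
finger_gap: 93.6
```

carry_out([
  [0, -38, 25, 0, 0, 0, 0],
  [0, -38, 25, 0, 0, 0, 0],
  [0, -38, 25, 0, 0, 0, 0],
  [0, -38, 25, 0, 0, 0, 0],
  [0, -38, 25, 0, 0, 0, 0],
  [0, 0, 0, 0, 0, 0, 0],
  [0, 0, 0, 0, 0, 0, 0],
])

```text
time_s: 2.8
ee_pos: [543.9, -19.1, 346.4]
orientation: [-179.9, -0.1, 89.8]
force: [-0.1, -0.5, -0.3]
finger_gap: 94.1
```

Run:
```python
from h import *
p,d,s=snap('wrist','w1'); print(s['ee_pos'],s['orientation'],s['joints'],s['time_s'],s['force'])
```

```text
[543.94914726 -19.12000635 346.41452909] [-1.79864525e+02 -5.67426008e-02  8.98355201e+01] [-9.36211992e+00  1.07336014e+01  7.65985823e+01  3.43998360e-02
  9.28106191e+01 -9.19606314e+00] 2.8 [-0.07882068 -0.53809178 -0.33310935]
```

View pics/w1.png

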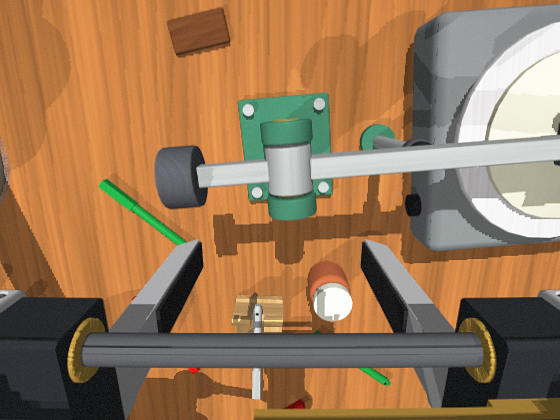

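The yoke is seen clearly: barrel at (289,170), green bushings at top (287,130) and bottom (292,207), arm running to the right. I'll fit the barrel's axis from the depth.

```bash
cat > yk.py <<'E'
from h import *
from scipy.optimize import least_squares
np.set_printoptions(precision=2,suppress=True)
def yoke(f='pics/w1.npz'):
    z=np.load(f);p,d=z['p'],z['d'];s=dict(ee_pos=z['pos'],orientation=z['ori'])
    C=cloud('wrist',d,s);h=cv2.cvtColor(p,cv2.COLOR_BGR2HSV)
    g=(h[...,0]>40)&(h[...,0]<95)&(h[...,1]>60)&(C[...,2]>197)&(C[...,2]<225)&(abs(C[...,0]-549)<40)&(abs(C[...,1])<80)
    g=cv2.erode(g.astype(np.uint8),np.ones((3,3)))>0
    P=C[g];print('n',len(P),P.min(0),P.max(0))
    def f(q):
        a=np.array([-np.sin(q[1]),np.cos(q[1]),0]);D=P-[q[0],0,q[2]];D=D-np.outer(D@a,a);return np.linalg.norm(D,axis=1)-24
    r=least_squares(f,[549,.08,190],loss='soft_l1');q=r.x
    a=np.array([-np.sin(q[1]),np.cos(q[1]),0]);t=(P-[q[0],0,q[2]])@a
    print('x at y=0',q[0],'yaw',np.degrees(q[1]),'z',q[2],'rms',np.std(f(q)),'t',np.percentile(t,[0,1,99,100]))
    # arm direction from gray top
    m=(h[...,1]<60)&(C[...,2]>195)&(C[...,2]<220)&(C[...,0]>600)&(C[...,0]<720)
    A=C[m];k=np.polyfit(A[:,0],A[:,1],1);print('arm yaw',np.degrees(np.arctan(k[0])),'y at x=549',np.polyval(k,549),A[:,2].mean())
    return C,s
if __name__=='__main__':
    C,s=yoke()
    # table and pin
    print('table',np.nanmedian(C[50:90,60:120,2]))
    z=np.load('pics/w1.npz');h=cv2.cvtColor(z['p'],cv2.COLOR_BGR2HSV)
    m=(h[...,1]<60)&(C[...,2]>50)&(C[...,2]<70)&(C[...,1]<-180)&(abs(C[...,0]-498)<30)
    P=C[m];k=np.polyfit(P[:,1],P[:,0],1);print('pin',len(P),P.min(0),P.max(0),k,'x at -378',np.polyval(k,-378))
    for n in ('top','side'):
        z=np.load(f'pics/{n}0.npz');D=cloud(n,z['d']);h=cv2.cvtColor(z['p'],cv2.COLOR_BGR2HSV)
        m=(h[...,1]<70)&(D[...,2]>48)&(D[...,2]<75)&(D[...,1]<-180)&(abs(D[...,0]-498)<30)
        P=D[m];k=np.polyfit(P[:,1],P[:,0],1);print(n,len(P),P.min(0),P.max(0),k,np.polyval(k,-378))
E
python3 yk.py
```

```text
n 1793 [527.31 -32.51 199.75] [575.94  56.09 216.73]
x at y=0 552.8651443653848 yaw 4.547628094738539 z 190.32845761526687 rms 0.7988607995353275 t [-31.92 -30.89  55.16  55.66]
arm yaw 4.440781314901315 y at x=549 12.305082921488683 206.34898920420773
table 0.38960655294962976
pin 524 [ 493.27 -404.27   53.83] [ 512.   -222.5    64.94] [  0.04 514.61] x at -378 500.7094778354629
top 224 [ 487.08 -405.45   50.22] [ 509.84 -227.85   69.31] [  0.04 510.1 ] 496.3436098186883
side 411 [ 489.16 -405.99   48.62] [ 510.3  -224.84   66.24] [  0.04 509.86] 496.4103226320009
```

carry_out([
  [0, -39.6, -4.8, 10, 0, 0, 0.4],
  [0, -39.6, -4.8, 10, 0, 0, 0.4],
  [0, -39.6, -4.8, 10, 0, 0, 0.4],
  [0, -39.6, -4.8, 20, 0, 0, 0.4],
  [0, -39.6, -4.8, 25, 0, 0, 0.4],
  [0, -39.6, -4.8, 25, 0, 0, 0],
  [0, -39.6, -4.8, 25, 0, 0, 0],
  [0, -39.6, -4.8, 25, 0, 0, 0],
  [0, -39.6, -4.8, 25, 0, 0, 0],
  [0, 0, 0, 10, 0, 0, 0],
])

```text
time_s: 3.85
ee_pos: [490.8, -375.7, 160.0]
orientation: [-179.9, -0.0, 87.8]
force: [0.1, 1.1, -0.4]
finger_gap: 94.1
```

carry_out([
  [0, 0, 0, 0, 0, 0, 0],
  [0, 0, 0, 0, 0, 0, 0],
])

```text
time_s: 4.05
ee_pos: [492.8, -371.8, 163.3]
orientation: [180.0, -0.0, 88.1]
force: [0.9, -0.6, 0.8]
finger_gap: 93.8
```

Run:
```python
from h import *
np.set_printoptions(precision=2,suppress=True)
p,d,s=snap('wrist','w2'); print(s['ee_pos'],s['orientation'],s['time_s'],s['force'])
C=cloud('wrist',d,s);h=cv2.cvtColor(p,cv2.COLOR_BGR2HSV)
m=(h[...,1]<60)&(C[...,2]>48)&(C[...,2]<75)&(C[...,1]<-180)&(abs(C[...,0]-500)<25)
k,L,st,ce=cv2.connectedComponentsWithStats(m.astype(np.uint8));i=1+st[1:,4].argmax()
P=C[L==i];print(len(P),st[i],P.min(0),P.max(0),C[300,30])
q=np.polyfit(P[:,1],P[:,0],1);print(q,np.polyval(q,-375),np.degrees(np.arctan(q[0])))
for y in range(-405,-220,15):
    Q=P[abs(P[:,1]-y)<4]
    if len(Q): print(y,len(Q),np.median(Q,0),Q[:,0].min(),Q[:,0].max(),Q[:,2].max())
```

```text
[ 492.82 -371.75  163.25] [179.96  -0.04  88.05] 4.05 [ 0.91 -0.61  0.84]
4057 [ 282   17   19  234 4057] [ 493.29 -402.88   54.81] [ 512.2 -223.6   64.8] [ 428.5  -334.63  245.92]
[  0.03 513.69] 500.67996101740334 1.9875900255630292
-405 32 [ 499.7  -402.09   61.99] 493.29499957294297 506.09782476213013 63.47028279918953
-390 142 [ 499.63 -389.84   62.41] 493.5814663796112 506.40617245471606 64.57715501636824
-375 152 [ 500.85 -374.8    62.42] 494.09626643300055 507.5696252201342 64.50196643499623
-360 158 [ 501.28 -359.98   62.38] 494.6141322406196 507.8647809298768 64.25878610163494
-345 175 [ 501.67 -344.89   62.26] 495.1252377921405 508.36996310081093 64.12736006449143
-330 169 [ 502.08 -329.92   61.62] 495.6373306014972 508.6801219080716 63.668423190540864
-315 186 [ 502.53 -314.97   61.45] 496.1512754749214 509.8373440319455 64.3772442080865
-300 193 [ 503.6  -299.87   61.43] 496.6498059004605 510.1280060340206 63.9637787579623
-285 198 [ 503.64 -285.11   61.61] 497.1607740184379 510.38893196331804 64.34384864530466
-270 205 [ 504.41 -270.05   61.43] 497.6543025342633 511.5417857431314 64.284980368405
-255 219 [ 504.84 -254.99   61.46] 498.1611916402413 511.8320870091114 63.713887167556834
-240 226 [ 505.25 -240.01   61.65] 498.67989501859364 512.028777178419 64.71323455126935
-225 92 [ 505.75 -226.72   59.86] 500.65265088975303 510.94861875574037 62.16989186793893
```

View pics/w2.png

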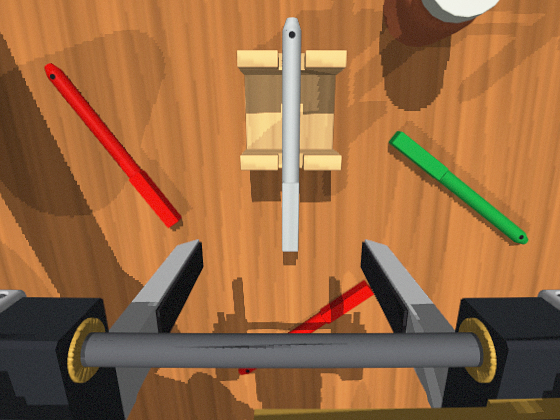

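carry_out([
  [0, -1.5, 7.9, 10, 0, 0, 0],
  [0, 0, 0, 30, 0, 0, 0],
  [0, 0, 0, 30, 0, 0, 0],
  [0, 0, 0, 25, 0, 0, 0],
  [0, 0, 0, 10, 0, 0, 0],
  [0, 0, 0, 0, 0, 0, 0],
  [0, 0, 0, 0, 0, 0, 0],
  [0, 0, 0, 0, 0, 0, 0],
])

```text
time_s: 4.9
ee_pos: [501.2, -376.2, 59.1]
orientation: [179.9, 0.1, 88.0]
force: [-0.1, 0.2, 0.1]
finger_gap: 94.0
```

carry_out([
  [0, 2.5, -0.4, 1, 0, 0, 0],
  [0.5, 0, 0, 0, 0, 0, 0],
  [1, 0, 0, 0, 0, 0, 0],
  [1, 0, 0, 0, 0, 0, 0],
  [1, 0, 0, 0, 0, 0, 0],
  [1, 0, 0, 0, 0, 0, 0],
  [1, 0, 0, 0, 0, 0, 0],
  [1, 0, 0, 0, 0, 0, 0],
  [1, 0, 0, 0, 0, 0, 0],
], grip_force=40)

```text
time_s: 5.8
ee_pos: [499.8, -372.9, 56.4]
orientation: [-180.0, -0.0, 88.0]
force: [-0.9, 0.4, -0.4]
finger_gap: 33.5
```

Run:
```python
from h import *
for i in range(3):
    s=ctrl.state();print(s['ee_pos'],s['orientation'],s['force'],s['finger_gap'],s['joints'])
```

```text
[ 499.76022362 -372.93209168   56.37455409] [-1.79999131e+02 -7.40552256e-03  8.79519815e+01] [-0.90903817  0.36090481 -0.43869084] 33.45492797520427 [-4.31240486e+01  2.75535919e+01  9.37446896e+01  5.86451801e-03
  5.87072399e+01 -4.10790765e+01]
[ 499.76022362 -372.93209168   56.37455409] [-1.79999131e+02 -7.40552256e-03  8.79519815e+01] [-0.90903817  0.36090481 -0.43869084] 33.45492797520427 [-4.31240486e+01  2.75535919e+01  9.37446896e+01  5.86451801e-03
  5.87072399e+01 -4.10790765e+01]
[ 499.76022362 -372.93209168   56.37455409] [-1.79999131e+02 -7.40552256e-03  8.79519815e+01] [-0.90903817  0.36090481 -0.43869084] 33.45492797520427 [-4.31240486e+01  2.75535919e+01  9.37446896e+01  5.86451801e-03
  5.87072399e+01 -4.10790765e+01]
```

carry_out([
  [1, 0, 0, 0, 0, 0, 0],
  [1, 0, 0, 0, 0, 0, 0],
  [1, 0, 0, 0, 0, 0, 0],
  [1, 0, 0, 0, 0, 0, 0],
  [1, 0, 0, 0, 0, 0, 0],
])

```text
time_s: 6.3
ee_pos: [499.8, -372.9, 56.4]
orientation: [180.0, -0.0, 88.0]
force: [0.1, -0.4, -0.1]
finger_gap: 13.6
```

carry_out([
  [1, 0, 0, 0, 0, 0, 0],
  [1, 0, 0, 0, 0, 0, 0],
])

```text
time_s: 6.5
ee_pos: [499.8, -372.9, 56.4]
orientation: [180.0, -0.0, 88.0]
force: [-0.5, -0.3, 0.1]
finger_gap: 13.8
```

carry_out([
  [1, 0, 0, 0, 0, 0, 0],
  [1, 0, 0, -5, 0, 0, 0],
  [1, 0, 0, -15, 0, 0, 0],
  [1, 0, 0, -20, 0, 0, 0],
  [1, 0, 0, -25, 0, 0, 0],
  [1, 0, 0, -25, 0, 0, 0],
  [1, 0, 0, -25, 0, 0, 0],
  [1, 0, 0, -15, 0, 0, 0],
  [1, 0, 0, -5, 0, 0, 0],
], grip_force=55)

```text
time_s: 7.4
ee_pos: [500.3, -373.5, 193.5]
orientation: [179.9, 0.1, 88.0]
force: [1.0, 0.2, -2.6]
finger_gap: 13.2
```

carry_out([
  [1, 10, 3.5, 0, 0, 0, 0],
  [1, 20, 7, 0, 0, 0, 0],
  [1, 25, 9, 0, 0, 0, 0],
  [1, 30, 10.5, 0, 0, 0, 0],
  [1, 30, 10.5, 0, 0, 0, 0],
  [1, 30, 10.5, 0, 0, 0, 0],
  [1, 20, 7, 0, 0, 0, 0],
  [1, 12.8, 4.5, 0, 0, 0, -2],
  [1, 0, 0, 0, 0, 0, -3],
  [1, 0, 0, 0, 0, 0, -1.5],
])

```text
time_s: 8.4
ee_pos: [568.1, -196.7, 190.4]
orientation: [-179.9, -0.0, 94.6]
force: [0.5, -0.2, -3.2]
finger_gap: 13.7
```

carry_out([
  [1, 0, 0, 0, 0, 0, 0],
  [1, 0, 0, 0, 0, 0, 0],
  [1, 0, 0, 0, 0, 0, 0],
  [1, 0, 0, 0, 0, 0, 0],
  [1, 0, 0, 0, 0, 0, 0],
])

```text
time_s: 8.9
ee_pos: [568.5, -197.7, 191.5]
orientation: [180.0, -0.0, 94.4]
force: [0.1, 0.7, -2.8]
finger_gap: 13.5
```

Run:
```python
from h import *
np.set_printoptions(precision=2,suppress=True)
p,d,s=snap('wrist','w3'); print(s['ee_pos'],s['orientation'],s['time_s'],s['force'],s['moment'],s['finger_gap'])
q,e,_=snap('side','s3')
cv2.imwrite('pics/c3.png',np.hstack([cv2.resize(p,(480,360)),cv2.resize(q[130:310,230:390],(320,360))]))
```

```text
[ 568.5  -197.74  191.47] [179.99  -0.    94.42] 8.9 [ 0.11  0.72 -2.79] [-0.17  0.09  0.02] 13.470615575086967
```

View pics/c3.png

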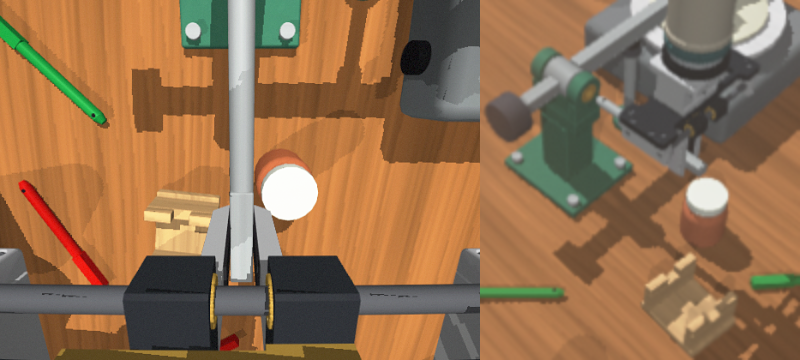

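The pin is held and runs straight up the wrist picture (x ≈ 242); the side crop shows its tip just short of the brass bore. I'll check the pin's direction from depth and compare the tip with the bushing axis in the side view.

Run:
```python
from h import *
np.set_printoptions(precision=2,suppress=True)
z=np.load('pics/w3.npz');s=dict(ee_pos=z['pos'],orientation=z['ori']);C=cloud('wrist',z['d'],s);h=cv2.cvtColor(z['p'],cv2.COLOR_BGR2HSV)
m=(h[...,1]<70)&(C[...,2]>185)&(C[...,2]<210)&(C[...,1]>-225)&(C[...,1]<-50)&(abs(C[...,0]-563)<20)
P=C[m];a=np.array([-.0793,.9969,0]);b=np.array([.9969,.0793,0]);Y=np.array([551.9,12,190.3])
t=(P-Y)@a;u=(P-Y)@b
for k in range(-235,-50,10):
    q=abs(t-k)<3
    if q.sum()>10: print(k,q.sum(),'lat mid',(np.percentile(u[q],2)+np.percentile(u[q],98))/2,np.median(u[q]),'ztop',np.percentile(P[q,2],90))
# side view cloud
z=np.load('pics/s3.npz');C=cloud('side',z['d']);h=cv2.cvtColor(z['p'],cv2.COLOR_BGR2HSV)
m=(h[...,1]<60)&(C[...,2]>180)&(C[...,2]<205)&(C[...,1]>-150)&(C[...,1]<-38)&(abs(C[...,0]-563)<25)
P=C[m];t=(P-Y)@a;u=(P-Y)@b;print('side',len(P))
for k in range(-130,-40,10):
    q=abs(t-k)<5
    if q.sum(): print(k,q.sum(),np.median(u[q]),np.median(P[q,2]),P[q,2].max())
c=proj('side',[Y-45*a,Y-45*a+[0,0,24],Y-60*a]);print(c)
p=z['p'];x,y=c[0].astype(int);x0,y0=x-25,y-25
o=cv2.resize(p[y0:y0+60,x0:x0+70],None,fx=8,fy=8,interpolation=cv2.INTER_CUBIC)
for q in c: cv2.drawMarker(o,tuple(int(v) for v in (q-[x0,y0]+.5)*8),(0,0,255),0,12)
cv2.imwrite('pics/c4.png',o)
```

```text
-235 244 lat mid 0.937030291779759 1.2058436084073354 ztop 198.39739914893195
-225 259 lat mid 0.9648712854262631 1.2219903096683562 ztop 198.38058164808473
-215 274 lat mid 0.9692687860870972 0.7376519952195504 ztop 198.54150520876516
-205 299 lat mid 1.0109086912895964 0.7639179352095388 ztop 198.56525506913147
-195 315 lat mid 1.0387795157306154 0.7883450983104919 ztop 198.26735483662614
-185 321 lat mid 1.0703314299114601 1.3025705238203302 ztop 198.21938987871047
-175 330 lat mid 1.1088988000606412 0.8519417352619651 ztop 197.6359681257532
-165 337 lat mid 1.1213027846012045 1.3453732460022907 ztop 197.57421181373235
-155 352 lat mid 1.1371411641963283 0.9093655216154088 ztop 197.51915326181611
-145 376 lat mid 0.9088285444412207 0.9310301106952654 ztop 197.55432781605373
-135 413 lat mid 1.211376365065762 1.402371982080414 ztop 197.64862031588507
-125 416 lat mid 1.2235163149253125 0.9953686014611804 ztop 197.58056225795895
-115 439 lat mid 1.2598931907669528 1.444859462918226 ztop 197.56677915558973
-105 467 lat mid 1.0463643853121964 1.047048758906034 ztop 197.34564112981516
-95 492 lat mid 1.2915496792462737 1.4900556967109275 ztop 197.3382113481572
-85 426 lat mid 1.3094873093160433 1.5108130001106157 ztop 197.36869390107233
side 66
-100 17 -5.505857367695623 195.1595495973786 197.82461666736629
-90 19 -5.80865649453236 194.91841677797095 198.1607301906613
-80 14 -4.284836037550004 193.91263607386526 197.8475553134556
-70 13 -5.134294986803874 193.92428940562274 196.5367646953165
-60 3 -1.0921218391142464 191.7217036964155 193.20478270154376
[[283.9  175.18]
 [283.83 168.67]
 [287.95 177.94]]
```

View pics/c4.png

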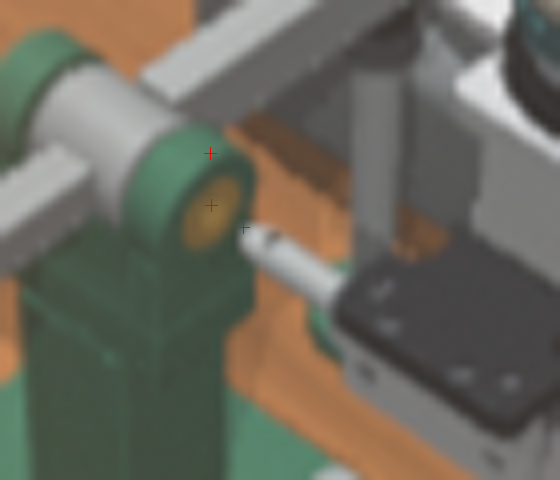

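carry_out([
  [1, 0, -1.2, 0, 0, 0, 0],
  [1, 4, 0, 0, 0, 0, 0],
  [1, 4, 0, 0, 0, 0, 0],
  [1, 4, 0, 0, 0, 0, 0],
  [1, 4, 0, 0, 0, 0, 0],
  [1, 4, 0, 0, 0, 0, 0],
  [1, 4, 0, 0, 0, 0, 0],
  [1, 0, 0, 0, 0, 0, 0],
  [1, 0, 0, 0, 0, 0, 0],
  [1, 0, 0, 0, 0, 0, 0],
])

```text
time_s: 10.0
ee_pos: [565.6, -173.8, 191.5]
orientation: [180.0, 0.0, 94.4]
force: [0.2, -0.1, -1.8]
finger_gap: 13.7
```

```bash
cat > st.py <<'E'
from h import *
np.set_printoptions(precision=2,suppress=True)
s=ctrl.state();a=np.array([-.0793,.9969,0]);b=np.array([.9969,.0793,0]);e=s['ee_pos']-np.array([551.9,12,190.3])
print('t',e@a,'u',e@b,'z',e[2],s['orientation'],'F a,b,z',s['force']@a,s['force']@b,s['force'][2],'M',s['moment'],s['finger_gap'],s['time_s'])
E
python3 st.py
```

```text
t -186.2930811496069 u -1.1188153273635635 z 1.158548914405344 [180.     0.01  94.45] F a,b,z -0.1320388706522323 0.21637220362925236 -1.8294029973217065 M [-0.15  0.03  0.01] 13.657344364892193 10.0
```

carry_out([
  [1, 4, 0, 0, 0, 0, 0],
  [1, 4, 0, 0, 0, 0, 0],
  [1, 4, 0, 0, 0, 0, 0],
  [1, 4, 0, 0, 0, 0, 0],
  [1, 4, 0, 0, 0, 0, 0],
  [1, 0, 0, 0, 0, 0, 0],
  [1, 0, 0, 0, 0, 0, 0],
  [1, 0, 0, 0, 0, 0, 0],
])

```text
time_s: 10.8
ee_pos: [564.0, -153.8, 191.5]
orientation: [180.0, 0.0, 94.5]
force: [-0.2, -0.7, -2.0]
finger_gap: 13.4
```

```bash
python3 st.py
```

```text
t -166.28040074764348 u -1.0700079516915162 z 1.1544740367395434 [179.99   0.01  94.45] F a,b,z -0.6590721476742075 -0.2551663035159642 -2.0189359054564013 M [-0.19  0.06  0.03] 13.41632232299053 10.8
```

carry_out([
  [1, 5, 0, 0, 0, 0, 0],
  [1, 5, 0, 0, 0, 0, 0],
  [1, 5, 0, 0, 0, 0, 0],
  [1, 5, 0, 0, 0, 0, 0],
  [1, 5, 0, 0, 0, 0, 0],
  [1, 5, 0, 0, 0, 0, 0],
  [1, 5, 0, 0, 0, 0, 0],
  [1, 0, 0, 0, 0, 0, 0],
  [1, 0, 0, 0, 0, 0, 0],
  [1, 0, 0, 0, 0, 0, 0],
])

```text
time_s: 11.8
ee_pos: [561.3, -119.0, 191.5]
orientation: [180.0, 0.0, 94.4]
force: [0.6, -0.7, -2.6]
finger_gap: 13.4
```

```bash
python3 st.py
```

```text
t -131.34830541435483 u -1.0230450857281292 z 1.1741085738701713 [179.99   0.01  94.45] F a,b,z -0.7624270317178314 0.5204073237950103 -2.556246470522541 M [-0.2   0.06 -0.03] 13.39231978137485 11.8
```

carry_out([
  [1, 4, 0, 0, 0, 0, 0],
  [1, 4, 0, 0, 0, 0, 0],
  [1, 4, 0, 0, 0, 0, 0],
  [1, 4, 0, 0, 0, 0, 0],
  [1, 0, 0, 0, 0, 0, 0],
  [1, 0, 0, 0, 0, 0, 0],
  [1, 0, 0, 0, 0, 0, 0],
])

```text
time_s: 12.5
ee_pos: [560.0, -102.9, 191.5]
orientation: [180.0, 0.0, 94.5]
force: [1.0, -0.4, -2.1]
finger_gap: 13.2
```

```bash
python3 st.py
```

```text
t -115.22489469577806 u -0.9950989375068994 z 1.180711535864475 [179.99   0.01  94.45] F a,b,z -0.516780156795846 0.9805022596056999 -2.1379567450061523 M [-0.2   0.11  0.03] 13.231927311588594 12.5
```

carry_out([
  [1, 5, 0, 0, 0, 0, 0],
  [1, 5, 0, 0, 0, 0, 0],
  [1, 5, 0, 0, 0, 0, 0],
  [1, 5, 0, 0, 0, 0, 0],
  [1, 5, 0, 0, 0, 0, 0],
  [1, 5, 0, 0, 0, 0, 0],
  [1, 3, 0, 0, 0, 0, 0],
  [1, 0, 0, 0, 0, 0, 0],
  [1, 0, 0, 0, 0, 0, 0],
  [1, 0, 0, 0, 0, 0, 0],
])

```text
time_s: 13.5
ee_pos: [557.5, -70.2, 191.5]
orientation: [180.0, 0.0, 94.4]
force: [-0.4, 0.7, -3.1]
finger_gap: 13.6
```

```bash
python3 st.py
```

```text
t -82.34768832684198 u -0.9422932041041436 z 1.1618340106247729 [180.     0.01  94.44] F a,b,z 0.7635162185693373 -0.31110414866859515 -3.1285255237917466 M [-0.2   0.05  0.02] 13.614155057750722 13.5
```

carry_out([
  [1, 1, 0, 0, 0, 0, 0],
  [1, 1, 0, 0, 0, 0, 0],
  [1, 1, 0, 0, 0, 0, 0],
  [1, 1, 0, 0, 0, 0, 0],
  [1, 1, 0, 0, 0, 0, 0],
  [1, 0, 0, 0, 0, 0, 0],
  [1, 0, 0, 0, 0, 0, 0],
  [1, 0, 0, 0, 0, 0, 0],
])

```text
time_s: 14.3
ee_pos: [557.0, -65.0, 191.5]
orientation: [180.0, -0.0, 94.5]
force: [0.1, -0.6, -2.4]
finger_gap: 13.7
```

```bash
python3 st.py
```

```text
t -77.18386192212938 u -0.9773904793504168 z 1.1674077318124318 [180.    -0.    94.45] F a,b,z -0.6236102468538729 0.05688579487532915 -2.423232843066479 M [-0.16  0.05  0.02] 13.710487679213834 14.3
```

carry_out([
  [1, 1, 0, 0, 0, 0, 0],
  [1, 1, 0, 0, 0, 0, 0],
  [1, 0, 0, 0, 0, 0, 0],
  [1, 0, 0, 0, 0, 0, 0],
  [1, 0, 0, 0, 0, 0, 0],
])

```text
time_s: 14.8
ee_pos: [556.9, -63.0, 191.5]
orientation: [180.0, -0.0, 94.5]
force: [0.2, -0.2, -2.6]
finger_gap: 13.6
```

```bash
python3 st.py
```

```text
t -75.14774147643527 u -0.9636213024566419 z 1.1618044946167743 [179.99  -0.    94.45] F a,b,z -0.23012144871377851 0.2218760559261829 -2.635023596640378 M [-0.21  0.01 -0.04] 13.56723531638518 14.8
```

carry_out([
  [1, 1, 0, 0, 0, 0, 0],
  [1, 0, 0, 0, 0, 0, 0],
  [1, 0, 0, 0, 0, 0, 0],
  [1, 0, 0, 0, 0, 0, 0],
])

```text
time_s: 15.2
ee_pos: [556.9, -62.5, 191.5]
orientation: [180.0, 0.1, 94.5]
force: [0.9, -3.2, -1.7]
finger_gap: 13.7
```

```bash
python3 st.py
```

```text
t -74.69204376391205 u -0.9317131847797875 z 1.1941066990480351 [179.99   0.05  94.45] F a,b,z -3.2491314512531275 0.6077885777716797 -1.690597369872794 M [-0.67  0.09  0.01] 13.691184825806834 15.2
```

carry_out([
  [1, 1, 0, 0, 0, 0, 0],
  [1, 0, 0, 0, 0, 0, 0],
  [1, 0, 0, 0, 0, 0, 0],
  [1, 0, 0, 0, 0, 0, 0],
  [1, 0, 0, 0, 0, 0, 0],
])

```text
time_s: 15.7
ee_pos: [556.9, -62.3, 191.6]
orientation: [180.0, 0.1, 94.5]
force: [0.4, -4.7, -2.7]
finger_gap: 13.5
```

```bash
python3 st.py
python3 - <<'E'
from h import *
p,d,s=snap('wrist','w5');q,_,_=snap('side','s5');t,_,_=snap('top','t5')
b=np.vstack([cv2.resize(q[140:220,230:330],(375,300)),cv2.resize(t[165:245,205:305],(375,300))])
cv2.imwrite('pics/c5.png',np.hstack([cv2.resize(p[:,100:430],(425,600)),b]))
E
```

```text
t -74.49526907498745 u -0.9192210650032562 z 1.2653562545703778 [179.99   0.15  94.46] F a,b,z -4.68112030503925 0.048202245417797905 -2.7388618577408477 M [-1.14  0.01 -0.02] 13.548599699037721 15.7
```

View pics/c5.png

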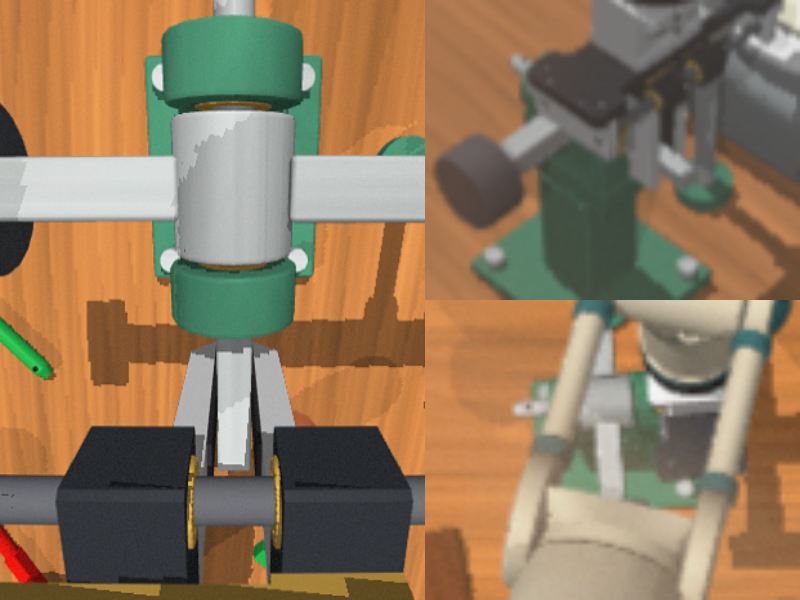

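Run:
```python
from h import *
np.set_printoptions(precision=2,suppress=True)
z=np.load('pics/w5.npz');s=dict(ee_pos=z['pos'],orientation=z['ori']);C=cloud('wrist',z['d'],s);h=cv2.cvtColor(z['p'],cv2.COLOR_BGR2HSV)
a=np.array([-.0793,.9969,0]);b=np.array([.9969,.0793,0]);D=C-[551.9,12,190.3];t=D@a;u=D@b
m=(h[...,1]<60)&(abs(u-1)<6)&(abs(D[...,2]-7)<2.5)&(t<-40);print('head',t[m].min(),t[m].max())
g=(h[...,0]>40)&(h[...,0]<95)&(h[...,1]>60)&(D[...,2]>0)&(abs(u)<25)&(t<0);print('bush b face',t[g].min())
m=(h[...,1]<60)&(abs(u-1)<9)&(abs(D[...,2]-3)<8)&(t>47);print('tip seen to',t[m].max() if m.any() else None)
print(ctrl.state()['force'],ctrl.state()['finger_gap'],ctrl.state()['time_s'])
```

```text
head -104.84677110162228 -51.34798029780136
bush b face -82.66454897819136
tip seen to 53.68391310580073
[ 0.11 -5.89 -2.4 ] 13.289152776133967 15.85
```

```bash
python3 -c "
from h import *
print(ctrl.close_job())"
```

```text
the job is handed in; nothing more can be done
None
```

The steel pivot pin is through bush_b, the arm's eye and bush_a, with its square head up against the yoke. The gripper still holds the head, and I have handed the job in. I lifted the pin straight out of the rest, turned it about 6.5° onto the pivot axis and threaded it from the robot's right.

**Last checks**
- **Insertion:** no noticeable axial force on the way in. At the end the pin met a firm stop, with about 5–6 N of steady push still on the yoke.
- **Seating:** the head's rear end measured 104.8 mm from the yoke point, against the expected 105 mm. That puts its shoulder at the bushing face.
- **Tip:** the last top picture shows it standing out beyond bush_a, with the clip hole visible.
- **Grip:** the fingers read a gap of 13.3–13.7 mm on the 14 mm head.
- **Time:** 15.9 s of the 51 s.

**Checks that failed or disagreed**
- **Bushing face:** my rough colour-mask check put the bush_b face at -82.7 mm along the axis, against the expected -45 mm. I think it picked up stray pixels, so I discounted it.
- **Tip distance:** the wrist view was cut off at 53.7 mm from the yoke point, so I did not measure the 30 mm the tip should stand out by.

I moved nothing else on the bench.

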